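# Switch on the polishing corner

### The job

Switch on the metalsmith's polishing corner by pressing the three caps lightly, one after another, each fully down so that it stays down: first the yellow one (bench lamp), then the blue one (dust extraction), and last the green one (polisher). Only press: do not pick up, tip or push the switch boxes about, do not touch the red emergency stop or its box, and leave the mug, hammer, pitch bowl and punch box alone.

Things in the scene. Friction and masses are not known exactly. Their poses are not given: they have to be found in the camera images.
- lamp_box: bench lamp switch box: loose grey box on thin rubber feet, 64 x 64 mm and 48 mm high to its top face, about 0.75 kg, standing upright on the bench, with one round yellow cap in the middle of its top. Origin at the centre of its underside, z up.
- lamp_top (a point): centre of the top face of the yellow cap (34 mm across, flat, soft rubber that gives about 0.7 mm per N, up to 7 mm, and springs back); 66 mm above the bench when the cap is fully out, and it goes down with the cap.
- lamp_switch (a joint): how far the yellow cap's switch stem is pushed straight down, in m: 0 fully out, 0.008 fully down against its stop (the cap then still stands 10 mm above the box). About 3 N moves it (the soft cap squashes about 2 mm first); there is no return spring, the switch stays where it is left, down. It starts at 0 to 0.001 and counts as pressed in beyond 0.0055; push with well under 25 N.
- fan_box: dust extraction switch box: loose grey box on thin rubber feet, 64 x 64 mm and 60 mm high to its top face, about 0.75 kg, standing upright on the bench, with one round blue cap in the middle of its top. Origin at the centre of its underside, z up.
- fan_top (a point): centre of the top face of the blue cap (34 mm across, flat, soft rubber that gives about 0.7 mm per N, up to 7 mm, and springs back); 78 mm above the bench when the cap is fully out, and it goes down with the cap.
- fan_switch (a joint): how far the blue cap's switch stem is pushed straight down, in m: 0 fully out, 0.008 fully down against its stop (the cap then still stands 10 mm above the box). About 3 N moves it (the soft cap squashes about 2 mm first); there is no return spring, the switch stays where it is left, down. It starts at 0 to 0.001 and counts as pressed in beyond 0.0055; push with well under 25 N.
- polisher_box: polisher switch box: loose grey box on thin rubber feet, 64 x 64 mm and 72 mm high to its top face, about 0.75 kg, standing upright on the bench, with one round green cap in the middle of its top. Origin at the centre of its underside, z up.
- polisher_top (a point): centre of the top face of the green cap (34 mm across, flat, soft rubber that gives about 0.7 mm per N, up to 7 mm, and springs back); 90 mm above the bench when the cap is fully out, and it goes down with the cap.
- polisher_switch (a joint): how far the green cap's switch stem is pushed straight down, in m: 0 fully out, 0.008 fully down against its stop (the cap then still stands 10 mm above the box). About 3 N moves it (the soft cap squashes about 2 mm first); there is no return spring, the switch stays where it is left, down. It starts at 0 to 0.001 and counts as pressed in beyond 0.0055; push with well under 25 N.
- stop_box: emergency stop switch box: loose grey box on thin rubber feet, 64 x 64 mm and 54 mm high to its top face, about 0.75 kg, standing upright on the bench, with one round red cap in the middle of its top. Origin at the centre of its underside, z up.
- stop_top (a point): centre of the top face of the red cap (40 mm across, flat, soft rubber that gives about 0.7 mm per N, up to 7 mm, and springs back); 72 mm above the bench when the cap is fully out, and it goes down with the cap.
- stop_switch (a joint): how far the red cap's switch stem is pushed straight down, in m: 0 fully out, 0.008 fully down against its stop (the cap then still stands 10 mm above the box). Not to be pressed.
- mug: green mug, 80 mm across and 90 mm high, handle on its +y side, loose; origin at the centre of its underside. Bystander.
- hammer: chasing hammer lying on the bench: wooden handle 220 mm long along its x axis, steel head 70 mm wide at +x, about 22 mm high, loose; origin under the handle, near the middle. Bystander.
- pitch_bowl: black pitch bowl with a copper disc being worked, 160 mm across and 96 mm high, fixed; origin at the centre of its underside. Bystander.
- punch_box: open wooden box of upright steel punches, 110 x 160 mm (x by y) and 116 mm high to the punch tips, fixed; origin at the centre of its underside. Bystander.

How it is judged (in metres and radians):
On the way, in this order (a step that is already met when the one before it is completed fails the run):
1. the yellow cap is pressed down (value of joint lamp_switch above 0.0055 m), for 0.1 s.
2. the blue cap is pressed down (value of joint fan_switch above 0.0055 m), for 0.1 s.
3. the green cap is pressed down (value of joint polisher_switch above 0.0055 m), for 0.1 s.
At the end, for the whole second after the job is handed in: The yellow, blue and green caps are each more than 5.5 mm of their 8 mm down, the red one is not pressed; all four boxes stand upright and at rest within 20 mm of where they began, mug and hammer too (value of joint each of lamp_switch, fan_switch, polisher_switch above 0.0055 m and value of joint stop_switch below 0.002 m and distance of each of lamp_box, fan_box, polisher_box, stop_box, mug, hammer from where it was at the start of the episode below 0.02 m and angle between each of lamp_box, fan_box, polisher_box, stop_box's own z axis and vertical below 0.05 rad and linear speed of each of lamp_box, fan_box, polisher_box, stop_box below 0.01 m/s); the robot touches nothing.
It fails at once if blue is pressed (beyond 3 mm) before yellow is down, or green before blue is down ((value of joint fan_switch above 0.003 m and value of joint lamp_switch below 0.0055 m) or (value of joint polisher_switch above 0.003 m and value of joint fan_switch below 0.0055 m)).
It fails at once if the red emergency stop or its box is touched (contact force between any of the fingers, the arm and stop_box above 0.5 N or value of joint stop_switch above 0.002 m).
It fails at once if a switch is pressed hard (over 25 N) (contact force between any of the fingers, the arm and lamp_box above 25 N or contact force between any of the fingers, the arm and fan_box above 25 N or contact force between any of the fingers, the arm and polisher_box above 25 N).
It fails at once if a switch box is lifted, tipped or pushed more than 20 mm (height (world z) of any of lamp_box, fan_box, polisher_box, stop_box above 0.008 m or angle between any of lamp_box, fan_box, polisher_box, stop_box's own z axis and vertical above 0.2 rad or distance of any of lamp_box, fan_box, polisher_box, stop_box from where it was at the start of the episode above 0.02 m).
It fails at once if mug or hammer is moved more than 20 mm, or pitch bowl or punch box is struck (over 3 N) (distance of any of mug, hammer from where it was at the start of the episode above 0.02 m or contact force between any of the fingers, the arm and pitch_bowl above 3 N or contact force between any of the fingers, the arm and punch_box above 3 N).
It also fails if it takes over 48 s, if anything falls off the work surface, if the arm or the gripper's body presses on something with over 40 N, if the wrist force passes 120 N, or if a joint passes its speed limit or range.

### The arm

A 6-joint arm with a two-finger parallel gripper is mounted at the origin on the work surface. World frame = base frame: x ahead of the robot, y to its left, z up, the work surface at z = 0. Lengths are in m, angles in degrees, forces in N, time in s.
With the tool pointing down it reaches from about 0.35 to 0.875 m from the base axis. Payload 4.2 kg.
Tool frame: the origin (TCP) lies at the very end of the fingers, on their centre line; the grasp point (between the pads) lies 19 mm behind it; z points along the fingers, y is the line along which they close (so a half turn about z gives the same grasp; the last joint's range is limited). The gripper opens to 87 mm and grips with 3 to 60 N. Pads are 19 mm wide; open, the fingers measure 117 mm over their backs; the gripper's body (75 mm by 190 mm) begins 51 mm behind the grasp point.
Start: joints at [-60.126, 22.042, 0.453, 0, -68.411, -14.817], TCP at [0.162, -0.604, 0.192] pointing down, gripper open.
Joint ranges: [-179.83, 179.83], [-69.29, 118.12], [-61.27, 80.66], [-181.25, 117.63], [-171.15, -9.14], [-177.46, 177.46]. Speed limits (degrees/s): [159.86, 159.86, 180, 180, 180, 180].

### API

Orientations are given as a 3x3 rotation matrix whose columns are the frame's x, y, z axes.
In Python, from station import sense, optics, r gives the robot as it stands. The module is installed in compiled form; this text tells all that it offers.
- The arm moves only by the shell command python3 -m pendant 'ROWS' [OPENING]. ROWS is JSON, a list that holds one entry, the list of rows, each a list of 4 numbers: the shift along the tool's x, y, z normalised to -1 to 1, where 1 is 100 mm, then the turn about the tool's z normalised to -1 to 1, where 1 is 2 rad. A call has 1 to 8 rows; each row is the pose to reach, as a shift and turn from the pose commanded when the call began, along the tool's axes at that moment; what a row does not reach only later rows make up. A row lasts 1/10 s, in which the tool goes at most 50 mm and 8.59 degrees, less where a joint would pass 70% of its speed; a pose out of reach is approached as far as the arm can. A call with a number of a shift or a turn outside -1 to 1 is refused whole. A call with a gripper value outside its range is refused whole. OPENING is the closure, from 0 (fully open) to 1 (shut), set as the call begins (- or left out, the last holds). The fingers move at their own pace and stop on an object; the grip force is fixed at half the most. Time passes only in rows, so rows that repeat a pose let the fingers close. It gives the time, the measured TCP pose, the force, the opening and the grip force at its end, in the units of the state.
- sense(): the state, without advancing time (a new reading comes with each control period).
- optics.capture(name): name is "side" or "top" or "wrist"; returns the picture (480x640x3 uint8, red, green, blue); there is no depth.
- optics.get_calibration(name): a dict with "camera_matrix" (3x3 intrinsics, pixels), "camera_from_world" (4x4, takes a point from world to camera coordinates). Camera axes: x right, y down, z forward; pixel columns grow to the right and rows downward; lengths in m; the calibration is good to about 2 mm. The wrist camera is an equidistant fisheye: a pixel r from the principal point sees the ray r / f radians off the axis. A picture is of the moment at which its call begins: read the wrist's pose just before it. get_calibration takes no time and is no camera call; for the wrist camera it gives the pose at the moment of the call.
- r.finish_job(): hands the job in; it is judged then, once.
The state is a dict: "time_s": time; "joints": joint angles; "joint_velocities": joint speeds; "effort": joint torques, N m; "tcp_pos": TCP position; "ee_rot": TCP orientation; "wrist_force": force on the tool from outside, world axes, zero at the start; "moment": the same for the moment, N m; "gripper_width": opening from 0.0 (shut) to 1.0 (fully open); "gripper_force": force on a finger pad.
Only numpy, scipy, OpenCV 4.12 (cv2) and the standard library are available. Lean on these libraries where they do the work, as an engineer would, in place of code of your own. Each camera call takes 0.05 s, during which the arm holds its last target. There are 200 camera calls.

## Working session

There is one attempt and no reset: what is moved stays moved. The work goes in short steps, Python scripts to look and compute and a shell command to move; the robot and the scene stay as the last step left them, time stands still between calls to the robot, and variables do not carry over. Pictures are saved under pics/ and viewed, at most 10 in all, crops included, and the job is handed in when it is done.

```bash
mkdir -p pics; python3 - <<'E'
from station import sense, optics
import cv2
s=sense();print(s['time_s'],s['tcp_pos'],s['ee_rot'],s['gripper_width'])
for n in("side","top"):
    cv2.imwrite(f"pics/{n}0.png",optics.capture(n)[:,:,::-1])
    c=optics.get_calibration(n);print(n,c)
E
```

```text
0.0 [ 0.16223508 -0.60288087  0.190953  ] [[-9.65716237e-01 -2.59599231e-01 -6.22905939e-04]
 [-2.59599971e-01  9.65713995e-01  2.08212045e-03]
 [ 6.10321134e-05  2.17244389e-03 -9.99997638e-01]] 1.0010038194531354
side {'camera_matrix': array([[504.6841458 ,   0.        , 319.20101525],
       [  0.        , 504.6841458 , 235.3090913 ],
       [  0.        ,   0.        ,   1.        ]]), 'camera_from_world': array([[-0.85270297, -0.5222726 , -0.01135647,  0.53194118],
       [-0.35801552,  0.60007894, -0.71535316,  0.30041445],
       [ 0.38042413, -0.60591797, -0.6986708 ,  1.43033898],
       [ 0.        ,  0.        ,  0.        ,  1.        ]])}
top {'camera_matrix': array([[543.31337047,   0.        , 317.28260826],
       [  0.        , 543.31337047, 240.13450283],
       [  0.        ,   0.        ,   1.        ]]), 'camera_from_world': array([[-4.56487447e-04, -9.99956809e-01, -9.28282700e-03,
         8.51450663e-03],
       [-9.91088338e-01,  1.68892356e-03, -1.33195548e-01,
         6.25904249e-01],
       [ 1.33205473e-01,  9.13929949e-03, -9.91046303e-01,
         1.56850607e+00],
       [ 0.00000000e+00,  0.00000000e+00,  0.00000000e+00,
         1.00000000e+00]])}
```

View pics/top0.png

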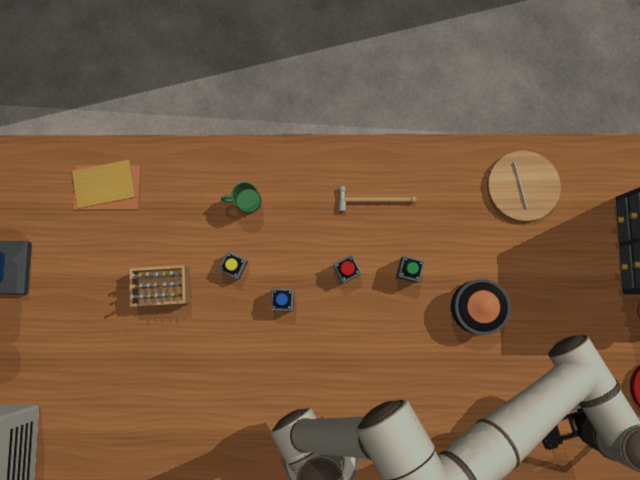

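View pics/side0.png

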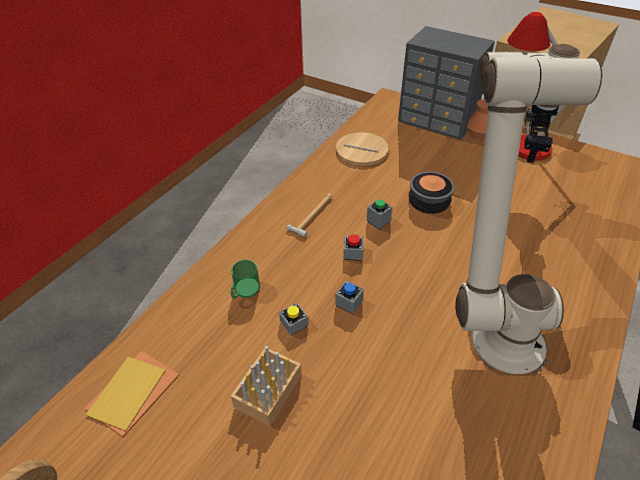

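The top view shows the caps at yellow (232,265), blue (282,299), red (348,268) and green (413,268). In the side view they are at yellow (293,312), blue (350,289), red (354,240) and green (380,205). Next I'll triangulate them from the colour centroids.

```bash
cat > h.py <<'E'
import cv2,numpy as np
from station import sense,optics
seeds={'yellow':((232,265),(293,312)),'blue':((282,299),(350,289)),'green':((413,268),(380,205)),'red':((348,268),(354,240))}
hue={'yellow':30,'blue':112,'green':70,'red':0}
def cent(im,seed,h,R=13):
    hsv=cv2.cvtColor(im,cv2.COLOR_RGB2HSV).astype(int)
    d=np.abs((hsv[...,0]-h+90)%180-90)
    m=(d<14)&(hsv[...,1]>150)&(hsv[...,2]>60)
    z=np.zeros_like(m);x,y=seed;z[y-R:y+R+1,x-R:x+R+1]=1
    v,u=np.nonzero(m&z);return np.array([u.mean(),v.mean()]),len(u)
E
python3 - <<'E'
from h import *
im={n:cv2.imread(f"pics/{n}0.png")[:,:,::-1].copy() for n in("top","side")}
P={}
for n in im:
    c=optics.get_calibration(n);P[n]=c['camera_matrix']@c['camera_from_world'][:3]
for k,(a,b) in seeds.items():
    p,na=cent(im['top'],a,hue[k]);q,nb=cent(im['side'],b,hue[k])
    X=cv2.triangulatePoints(P['top'],P['side'],p,q)[:,0];X=X[:3]/X[3]
    H={'yellow':.066,'blue':.078,'green':.09,'red':.072}[k]
    M=P['top'];A=np.c_[M[:,:2],-np.r_[p,1]];w=np.linalg.solve(A,-(M[:,2]*H+M[:,3]))
    print(k,p.round(1),na,q.round(1),nb,X.round(4),'top@H',w[:2].round(4))
E
```

```text
yellow [231. 264.] 136 [292.8 311.7] 127 [0.5534 0.2599 0.0553] top@H [0.553  0.2583]
blue [281.2 299. ] 130 [349.2 288.6] 113 [0.4516 0.1112 0.0676] top@H [0.4517 0.1106]
green [412.3 267.6] 114 [379.7 204.1] 68 [ 0.541  -0.2658  0.0768] top@H [ 0.5401 -0.2635]
red [348.2 269. ] 261 [354.8 239.3] 141 [ 0.538 -0.082  0.064] top@H [ 0.5376 -0.0815]
```

```bash
python3 -m pendant '[[[-0.25,0.25,0,0],[-0.5,0.5,0,0],[-0.75,0.75,0,0],[-1,1,0,0],[-1,1,0,0]]]' 1
```

```text
time_s: 0.6
tcp_pos: [0.234, -0.4779, 0.1921]
ee_rot: [[-0.965, -0.263, 0.0], [-0.263, 0.965, 0.001], [-0.0, 0.001, -1.0]]
wrist_force: [0.7, -0.8, -0.2]
gripper_width: 0.631
gripper_force: 0.0
```

```bash
python3 -m pendant '[[[-0.25,0.25,0,0],[-0.5,0.5,0,0],[-0.75,0.75,0,0],[-1,1,0,0]]]' && python3 -m pendant '[[[-0.25,0.25,0,0],[-0.5,0.5,0,0],[-0.75,0.75,0,0],[-1,1,0,0]]]' && python3 -m pendant '[[[-0.25,0.25,0,0],[-0.5,0.5,0,0],[-0.75,0.75,0,0],[-1,1,0,0]]]' && python3 -m pendant '[[[-0.25,0.25,0,0],[-0.5,0.5,0,0],[-0.75,0.75,0,0],[-1,1,0,0],[-1,1,0,0],[-1,1,0,0]]]'
```

```text
time_s: 1.0
tcp_pos: [0.3038, -0.3576, 0.1918]
ee_rot: [[-0.966, -0.259, -0.0], [-0.259, 0.966, 0.0], [0.0, 0.0, -1.0]]
wrist_force: [0.3, -0.5, 0.2]
gripper_width: 0.267
gripper_force: 0.0
time_s: 1.4
tcp_pos: [0.3746, -0.2349, 0.192]
ee_rot: [[-0.966, -0.259, -0.0], [-0.259, 0.966, 0.0], [0.0, 0.0, -1.0]]
wrist_force: [1.2, 0.6, 0.7]
gripper_width: 0.013
gripper_force: 0.0
time_s: 1.8
tcp_pos: [0.4453, -0.1123, 0.1919]
ee_rot: [[-0.966, -0.259, -0.0], [-0.259, 0.966, -0.0], [0.0, 0.0, -1.0]]
wrist_force: [0.2, -0.0, 0.9]
gripper_width: 0.002
gripper_force: 0.0
time_s: 2.4
tcp_pos: [0.5152, 0.0093, 0.1913]
ee_rot: [[-0.965, -0.261, -0.002], [-0.261, 0.965, -0.0], [0.002, -0.0, -1.0]]
wrist_force: [0.2, 0.7, -0.2]
gripper_width: 0.002
gripper_force: 0.0
```

```bash
python3 -m pendant '[[[-0.25,0.4,0,0],[-0.5,0.8,0,0],[-0.5,1,0,0]]]' >/dev/null && python3 -m pendant '[[[-0.25,0.4,0,0],[-0.5,0.8,0,0],[-0.5,1,0,0]]]' && python3 -m pendant '[[[0,0.3,0,0],[0,0.3,0.3,0],[0,0.3,0.5,0],[0,0.3,0.5,0],[0,0.3,0.5,0]]]'
python3 - <<'E'
from h import *
print(optics.get_calibration("wrist"))
cv2.imwrite("pics/w1.png",optics.capture("wrist")[:,:,::-1])
cv2.imwrite("pics/s1.png",optics.capture("side")[:,:,::-1])
E
```

```text
time_s: 3.0
tcp_pos: [0.5613, 0.23, 0.1913]
ee_rot: [[-0.966, -0.26, 0.0], [-0.26, 0.966, -0.0], [-0.0, -0.0, -1.0]]
wrist_force: [-1.0, -0.1, 0.0]
gripper_width: 0.001
gripper_force: 0.0
time_s: 3.5
tcp_pos: [0.5526, 0.2561, 0.1425]
ee_rot: [[-0.966, -0.259, 0.0], [-0.259, 0.966, -0.001], [-0.0, -0.001, -1.0]]
wrist_force: [-0.1, -0.1, 0.3]
gripper_width: 0.008
gripper_force: 0.0
{'camera_matrix': array([[371.64829954,   0.        , 320.58247198],
       [  0.        , 371.64829954, 234.85271341],
       [  0.        ,   0.        ,   1.        ]]), 'camera_from_world': array([[-2.58830174e-01,  9.65922729e-01, -4.71663953e-04,
        -1.03257808e-01],
       [ 9.30904217e-01,  2.49576788e-01,  2.66699768e-01,
        -5.97971515e-01],
       [ 2.57729084e-01,  6.85908733e-02, -9.63779545e-01,
         1.81922214e-01],
       [ 0.00000000e+00,  0.00000000e+00,  0.00000000e+00,
         1.00000000e+00]])}
```

View pics/w1.png

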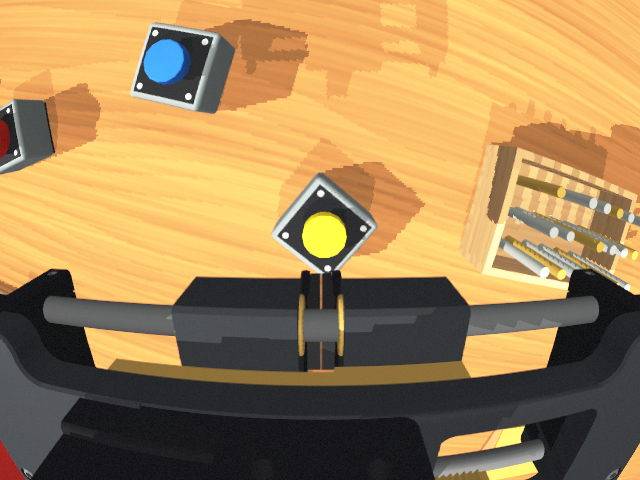

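The wrist view shows the yellow cap whole at (324,235), the blue cap at (166,62) and the shut fingers at x≈321. I'll refine yellow and blue from the wrist rays.

```bash
cat >> h.py <<'E'
def wray(p,c):
    K=c['camera_matrix'];T=c['camera_from_world']
    d=np.array([p[0]-K[0,2],p[1]-K[1,2]])/K[0,0];t=np.hypot(*d)
    v=np.r_[d/t*np.sin(t),np.cos(t)];R=T[:3,:3]
    return -R.T@T[:3,3],R.T@v
def wloc(p,c,H):
    o,v=wray(p,c);return (o+v*(H-o[2])/v[2])[:2].round(4)
E
python3 - <<'E'
from h import *
im=cv2.imread("pics/w1.png")[:,:,::-1].copy();c=optics.get_calibration("wrist")
for k,s,H in(('yellow',(324,235),.066),('blue',(166,62),.078)):
    p,n=cent(im,s,hue[k],35);print(k,p.round(1),n,wloc(p,c,H),'H-10mm',wloc(p,c,H-.01))
s=sense();print(s['tcp_pos'],s['wrist_force'])
E
```

```text
yellow [323.9 234.5] 1644 [0.5551 0.259 ] H-10mm [0.5578 0.2598]
blue [166.4  61.5] 1669 [0.4561 0.1146] H-10mm [0.455  0.1099]
[0.55319967 0.25695014 0.14367105] [-0.61224208 -0.3228396   0.07510824]
```

```bash
python3 -m pendant '[[[0,0.02,0.2,0],[0,0.02,0.4,0],[0,0.02,0.6,0],[0,0.02,0.7,0],[0,0.02,0.7,0],[0,0.02,0.7,0]]]' && python3 -m pendant '[[[0,0,0.03,0],[0,0,0.06,0],[0,0,0.09,0],[0,0,0.12,0],[0,0,0.14,0],[0,0,0.14,0],[0,0,0.14,0]]]'
```

```text
time_s: 4.2
tcp_pos: [0.5525, 0.2595, 0.0733]
ee_rot: [[-0.966, -0.26, 0.002], [-0.26, 0.966, 0.001], [-0.002, 0.0, -1.0]]
wrist_force: [0.8, -0.3, 0.8]
gripper_width: 0.007
gripper_force: 0.0
time_s: 4.9
tcp_pos: [0.5516, 0.2592, 0.058]
ee_rot: [[-0.966, -0.26, -0.0], [-0.26, 0.966, -0.0], [0.0, -0.0, -1.0]]
wrist_force: [0.5, -0.0, -0.3]
gripper_width: 0.008
gripper_force: 0.0
```

No force shows at z = 0.058, so I'll look before going lower.

```bash
python3 - <<'E'
from h import *
s=sense();print(s['time_s'],s['tcp_pos'],s['wrist_force'],s['moment'])
a=optics.capture("side")[250:370,230:390,::-1]
b=optics.capture("wrist")[140:320,220:430,::-1]
a=cv2.resize(a,None,fx=2.4,fy=2.4,interpolation=cv2.INTER_CUBIC);b=cv2.resize(b,None,fx=1.6,fy=1.6)
a=a[:288];b=b[:288];cv2.imwrite("pics/c1.png",cv2.hconcat([a,b]))
for i in range(3):
    optics.get_calibration("wrist");print(sense()['wrist_force'])
E
```

```text
4.9 [0.55163722 0.25922807 0.05798946] [ 0.54453559 -0.00251025 -0.33752296] [ 0.01781231 -0.02423278 -0.03099951]
[-0.14031743  0.60664722  0.36888697]
[-0.14031743  0.60664722  0.36888697]
[-0.14031743  0.60664722  0.36888697]
```

View pics/c1.png

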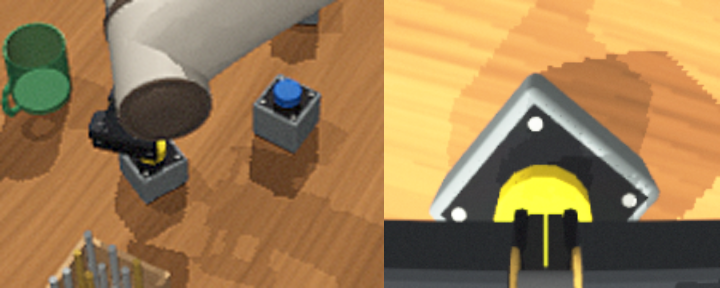

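The fingertips sit over the middle of the yellow cap. The cap's far edge is about 16 mm ahead of them, and it does not look pressed. I'll go down in small steps.

```bash
python3 -m pendant '[[[0,0,0.02,0],[0,0,0.02,0],[0,0,0.02,0]]]'; python3 -m pendant '[[[0,0,0.02,0],[0,0,0.02,0],[0,0,0.02,0]]]' | grep -E 'tcp|force'
```

```text
time_s: 5.3
tcp_pos: [0.5516, 0.2592, 0.056]
ee_rot: [[-0.966, -0.26, -0.0], [-0.26, 0.966, -0.0], [0.0, -0.0, -1.0]]
wrist_force: [0.7, -1.0, -0.0]
gripper_width: 0.005
gripper_force: 0.0
tcp_pos: [0.5516, 0.2592, 0.054]
wrist_force: [-0.5, 0.3, -0.5]
gripper_force: 0.0
```

```bash
python3 - <<'E'
from h import *
s=sense();print(s['tcp_pos'],s['effort'],s['moment'])
a=optics.capture("side");c=optics.get_calibration("side");P=c['camera_matrix']@c['camera_from_world'][:3]
for z in(.0,.048,.054,.058,.066):
    q=P@np.r_[.554,.259,z,1];print(z,(q[:2]/q[2]).round(1))
w=optics.capture("wrist")
a=cv2.resize(a[285:345,262:322,::-1],(480,480),interpolation=cv2.INTER_CUBIC)
w=cv2.resize(w[180:300,280:360,::-1],(320,480),interpolation=cv2.INTER_CUBIC)
cv2.imwrite("pics/c2.png",cv2.hconcat([a,w]))
E
```

```text
[0.55158438 0.25918691 0.05396441] [-1.00577174e-03 -4.05905485e+01  1.53894228e+01  3.42098102e+00
 -8.71170103e-02 -7.84781400e-05] [0.04339525 0.03543809 0.00953138]
0.0 [293.5 322.9]
0.048 [292.7 312.9]
0.054 [292.6 311.7]
0.058 [292.5 310.8]
0.066 [292.4 309.1]
```

View pics/c2.png

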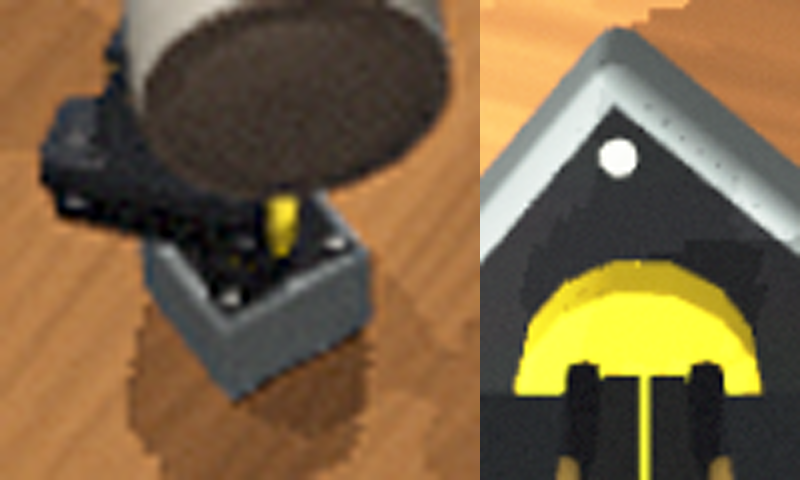

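```bash
cat >> h.py <<'E'
def wproj(X,c):
    K=c['camera_matrix'];T=c['camera_from_world'];q=T[:3,:3]@X+T[:3,3]
    r=np.hypot(q[0],q[1]);t=np.arctan2(r,q[2]);return K[:2,2]+K[0,0]*t*q[:2]/r
E
python3 - <<'E'
from h import *
c=optics.get_calibration("wrist");T=c['camera_from_world'];print('cam',-T[:3,:3].T@T[:3,3])
th=np.linspace(0,6.28,200)
for x,y in((.554,.259),(.552,.259),(.556,.259)):
  for z in(.066,.062,.058,.054):
    p=np.array([wproj(np.array([x+.017*np.cos(t),y+.017*np.sin(t),z]),c) for t in th])
    b=p[np.abs(p[:,1]-278)<2.5]
    print(x,y,z,'far row',p[:,1].min().round(1),'at278',b[:,0].min().round(1),b[:,0].max().round(1))
print('tcp',wproj(np.array(sense()['tcp_pos']),c))
import glob
for f in("c1","c2"):pass
E
```

```text
cam [0.4821565  0.23939383 0.2463253 ]
0.554 0.259 0.066 far row 249.2 at278 288.6 353.4
0.554 0.259 0.062 far row 246.8 at278 289.2 352.8
0.554 0.259 0.058 far row 244.6 at278 289.9 352.0
0.554 0.259 0.054 far row 242.4 at278 290.8 351.1
0.552 0.259 0.066 far row 245.6 at278 289.5 354.5
0.552 0.259 0.062 far row 243.3 at278 290.2 353.7
0.552 0.259 0.058 far row 241.1 at278 291.2 352.7
0.552 0.259 0.054 far row 239.0 at278 292.5 351.4
0.556 0.259 0.066 far row 252.8 at278 287.9 352.2
0.556 0.259 0.062 far row 250.4 at278 288.4 351.7
0.556 0.259 0.058 far row 248.1 at278 288.9 351.1
0.556 0.259 0.054 far row 245.8 at278 289.6 350.5
tcp [322.49914078 268.13046072]
```

```bash
python3 -m pendant '[[[0,0,-0.2,0],[0,0,-0.5,0],[0,0,-0.9,0],[0,0,-0.9,0],[0,0,-0.9,0]]]' | grep -E 'tcp|wrist'
python3 - <<'E'
from h import *
c=optics.get_calibration("wrist");w=optics.capture("wrist");cv2.imwrite("pics/w2.png",w[:,:,::-1])
p,n=cent(w,(324,235),30,35);print(p,n,wloc(p,c,.066),wloc(p,c,.058),sense()['effort'])
q,m=cent(cv2.imread("pics/w1.png")[:,:,::-1].copy(),(324,235),30,35);print(q,m)
a=cv2.imread("pics/w1.png")[160:300,240:400];b=w[160:300,240:400,::-1]
cv2.imwrite("pics/c3.png",cv2.resize(cv2.hconcat([a,b]),None,fx=2.5,fy=2.5))
E
```

```text
tcp_pos: [0.552, 0.2597, 0.1453]
wrist_force: [-0.7, -0.2, -1.1]
[319.01230769 232.784     ] 1625 [0.5539 0.258 ] [0.556  0.2585] [ 1.85266550e-02 -3.96735656e+01  1.83760339e+01  4.08213302e+00
 -5.88461990e-02  3.12938873e-04]
[323.86557178 234.52493917] 1644
```

View pics/c3.png

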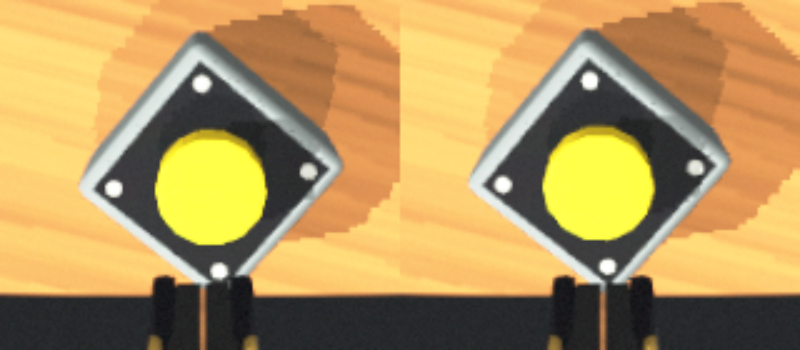

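The cap is still out: the two crops look the same, with the cap at about (324,235) before and (319,233) now. So the shut tips end well above the nominal TCP. Pressing will bring the gripper body down to punch height, so I'll turn the tool 60° to keep the body away from the punch box, then step down watching the force.

```bash
python3 -m pendant '[[[-0.02,-0.02,0,0.07],[-0.02,-0.02,0,0.14],[-0.02,-0.02,0,0.21],[-0.02,-0.02,0,0.28],[-0.02,-0.02,0,0.35],[-0.02,-0.02,0,0.42],[-0.02,-0.02,0,0.49],[-0.02,-0.02,0,0.52]]]'
python3 -m pendant '[[[0,0,0.3,0],[0,0,0.6,0],[0,0,0.9,0],[0,0,0.9,0],[0,0,0.9,0]]]'
python3 - <<'E'
from h import *
c=optics.get_calibration("wrist");w=optics.capture("wrist");t=optics.capture("top")
print(sense()['joints'],sense()['effort'])
cv2.imwrite("pics/c4.png",cv2.hconcat([cv2.resize(w[:,:,::-1],(400,300)),cv2.resize(t[190:340,130:330,::-1],(400,300),interpolation=cv2.INTER_CUBIC)]))
E
```

```text
time_s: 7.05
tcp_pos: [0.5532, 0.2572, 0.1421]
ee_rot: [[-0.71, 0.704, -0.003], [0.704, 0.71, -0.002], [0.001, -0.004, -1.0]]
wrist_force: [0.1, -1.7, 1.0]
gripper_width: 0.004
gripper_force: 0.0
time_s: 7.55
tcp_pos: [0.5538, 0.2573, 0.0532]
ee_rot: [[-0.713, 0.701, -0.002], [0.701, 0.713, -0.002], [-0.0, -0.003, -1.0]]
wrist_force: [-0.4, 0.5, 1.7]
gripper_width: 0.001
gripper_force: 0.0
[ 4.01092745e+01  2.78784565e+01 -1.15101655e+01  4.19901119e-02
 -5.04814885e+01 -1.74640840e+02] [-2.82277860e-02 -3.98119569e+01  1.50826836e+01  3.30977395e+00
 -6.37549139e-02  6.65558364e-04]
```

View pics/c4.png

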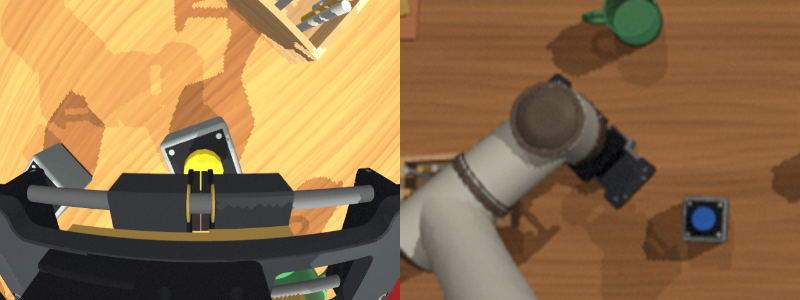

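Fingers are over the yellow cap (wrist (204,165) in the half-size crop), and the body is clear of the punch box and mug. Now I step down.

```bash
python3 -m pendant '[[[0,0,0.02,0],[0,0,0.04,0],[0,0,0.04,0]]]' | grep -E 'tcp|wrist'
python3 -m pendant '[[[0,0,0.02,0],[0,0,0.03,0],[0,0,0.03,0]]]' | grep -E 'tcp|wrist'
```

```text
tcp_pos: [0.5541, 0.2579, 0.0505]
wrist_force: [0.4, 0.5, -0.3]
tcp_pos: [0.554, 0.2577, 0.0469]
wrist_force: [0.3, -0.3, 1.1]
```

```bash
python3 -c "
from station import sense
print(sense()['effort'])"
python3 -m pendant '[[[0,0,0.02,0],[0,0,0.03,0],[0,0,0.03,0]]]' | grep -E 'tcp|wrist'; python3 -c "
from station import sense
print(sense()['effort'],sense()['moment'])"
```

```text
[ 4.56227732e-03 -4.10705709e+01  1.53211856e+01  3.34187418e+00
 -3.30912299e-02 -1.46869334e-04]
tcp_pos: [0.554, 0.2577, 0.0438]
wrist_force: [-1.1, -0.6, -0.7]
[ 4.75287830e-03 -4.11122847e+01  1.52256864e+01  3.32136758e+00
 -3.32334323e-02 -1.29114051e-04] [-0.13904733 -0.02009985  0.01285331]
```

```bash
python3 -m pendant '[[[0,0,0.02,0],[0,0,0.03,0],[0,0,0.03,0]]]' | grep -E 'tcp|wrist'
python3 -m pendant '[[[0,0,0.02,0],[0,0,0.03,0],[0,0,0.03,0]]]' | grep -E 'tcp|wrist'
python3 - <<'E'
from h import *
print(sense()['effort'])
c=optics.get_calibration("wrist");w=optics.capture("wrist");s=optics.capture("side")
cv2.imwrite("pics/c5.png",cv2.hconcat([cv2.resize(w[200:320,260:380,::-1],(400,400)),cv2.resize(s[275:355,250:330,::-1],(400,400),interpolation=cv2.INTER_CUBIC)]))
E
```

```text
tcp_pos: [0.5539, 0.2577, 0.0408]
wrist_force: [-0.3, -0.4, -0.9]
tcp_pos: [0.5539, 0.2577, 0.0378]
wrist_force: [0.2, 0.2, 0.1]
[ 5.08138124e-03 -4.12711644e+01  1.50568378e+01  3.28448497e+00
 -3.29390459e-02 -1.45476361e-04]
```

View pics/c5.png

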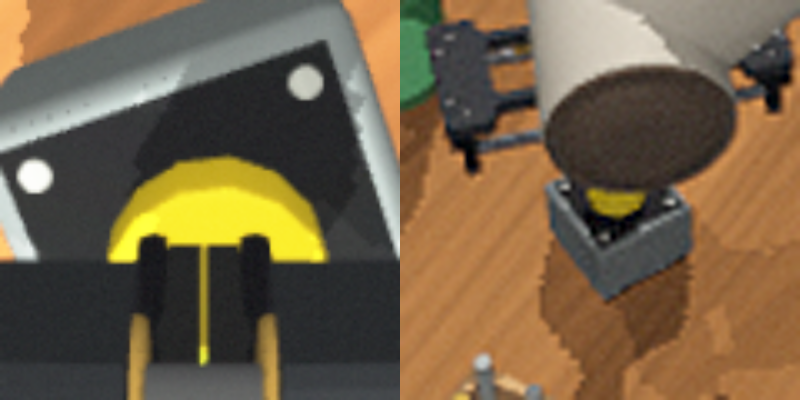

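Fingertips are centred on the cap and still not touching. From the camera geometry the tips end about 29 mm above the nominal TCP, so contact should come at about z 0.037. I'll continue in small steps.

```bash
python3 -m pendant '[[[0,0,0.02,0],[0,0,0.03,0],[0,0,0.03,0]]]' | grep -E 'tcp|wrist'
python3 -m pendant '[[[0,0,0.02,0],[0,0,0.03,0],[0,0,0.03,0]]]' | grep -E 'tcp|wrist'
python3 -c "
from station import sense
print(sense()['effort'],sense()['moment'])"
```

```text
tcp_pos: [0.5541, 0.2578, 0.035]
wrist_force: [-0.1, -0.1, 0.4]
tcp_pos: [0.5542, 0.2579, 0.0323]
wrist_force: [-0.4, 0.2, 2.8]
[-9.70534491e-02 -3.98493433e+01  1.43911922e+01  3.07163917e+00
  1.56317926e-01  1.63063378e-04] [-0.10129716  0.2014471  -0.00104669]
```

Contact: 2.8 N at z = 0.032. Pressing on.

```bash
python3 -m pendant '[[[0,0,0.02,0],[0,0,0.04,0],[0,0,0.06,0],[0,0,0.06,0]]]' | grep -E 'tcp|wrist'
python3 -m pendant '[[[0,0,0.02,0],[0,0,0.03,0],[0,0,0.03,0]]]' | grep -E 'tcp|wrist'
```

```text
tcp_pos: [0.5542, 0.2579, 0.0258]
wrist_force: [-0.4, 0.3, 4.3]
tcp_pos: [0.5542, 0.2579, 0.0235]
wrist_force: [-2.0, -0.3, 7.1]
```

Force has climbed to 7.1 N, so the switch is at its stop. I'll lift, go to blue and turn back.

```bash
python3 -m pendant '[[[0,0,-0.2,0],[0,0,-0.6,0],[0,0,-1,0],[0,0,-1,0]]]' >/dev/null
python3 - <<'E'
from h import *
print(sense()['wrist_force'])
w=optics.capture("wrist");c=optics.get_calibration("wrist")
q=wproj(np.array([.5545,.2587,.058]),c);p,n=cent(w,tuple(int(v) for v in q),30,35)
print(q,p,n,wloc(p,c,.066),wloc(p,c,.058),sense()['tcp_pos'])
E
python3 -m pendant '[[[-0.04,-0.22,0,-0.07],[-0.08,-0.44,0,-0.14],[-0.12,-0.66,0,-0.21],[-0.16,-0.88,0,-0.28],[-0.16,-0.88,0,-0.35],[-0.16,-0.88,0,-0.42],[-0.16,-0.88,0,-0.49],[-0.16,-0.88,0,-0.52]]]'|grep -E 'tcp|rot'
```

```text
[0.22764173 0.04768375 0.02277166]
[318.48931434 233.69798684] [316.57415128 230.94460989] 1679 [0.5506 0.2607] [0.5521 0.2592] [0.55560843 0.25903617 0.12577053]
tcp_pos: [0.5027, 0.1833, 0.1212]
ee_rot: [[-0.965, -0.263, -0.003], [-0.263, 0.965, -0.001], [0.003, -0.001, -1.0]]
```

```bash
python3 -m pendant '[[[0.33,-0.28,0,0],[0.66,-0.56,0,0],[0.66,-0.56,0,0],[0.66,-0.56,0,0]]]'|grep -E 'tcp|rot'
python3 - <<'E'
from h import *
w=optics.capture("wrist");c=optics.get_calibration("wrist");cv2.imwrite("pics/w3.png",w[:,:,::-1])
q=wproj(np.array([.454,.112,.078]),c);p,n=cent(w,tuple(int(v) for v in q),112,35)
print(q,p,n,wloc(p,c,.078),sense()['tcp_pos'])
q=wproj(np.array([.5545,.2587,.058]),c);print(q)
v=w[:,:,::-1].copy();cv2.imwrite("pics/w3.png",v)
E
```

```text
tcp_pos: [0.4538, 0.1118, 0.1222]
ee_rot: [[-0.966, -0.259, -0.001], [-0.259, 0.966, -0.001], [0.001, -0.0, -1.0]]
[321.51716126 243.57170542] [319.38051381 241.87590887] 2063 [0.4532 0.1103] [0.45461569 0.11262599 0.1224773 ]
[450.04429893 380.45589591]
```

View pics/w3.png

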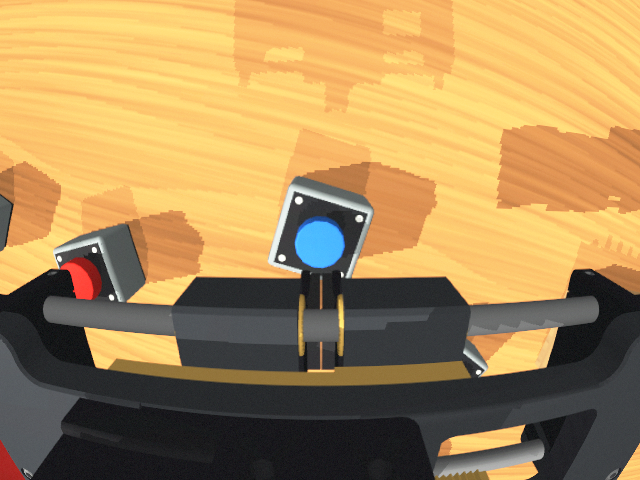

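The blue cap is at (319,242), so (0.453, 0.110), and the tool is centred on it. I'll go down to just above it, then press.

```bash
python3 -m pendant '[[[0.01,-0.01,0.2,0],[0.01,-0.01,0.4,0],[0.01,-0.01,0.6,0],[0.01,-0.01,0.71,0],[0.01,-0.01,0.71,0],[0.01,-0.01,0.71,0]]]'|grep -E 'tcp|wrist'
python3 -m pendant '[[[0,0,0.02,0],[0,0,0.04,0],[0,0,0.06,0],[0,0,0.08,0],[0,0,0.08,0]]]' | grep -E 'tcp|wrist'
python3 -m pendant '[[[0,0,0.02,0],[0,0,0.04,0],[0,0,0.05,0],[0,0,0.05,0]]]' | grep -E 'tcp|wrist'
```

```text
tcp_pos: [0.4545, 0.112, 0.0522]
wrist_force: [0.5, -0.2, -0.5]
tcp_pos: [0.4543, 0.1116, 0.0444]
wrist_force: [-0.2, 0.4, 2.9]
tcp_pos: [0.4543, 0.1117, 0.039]
wrist_force: [0.5, 1.7, 2.6]
```

```bash
python3 -m pendant '[[[0,0,0.02,0],[0,0,0.03,0],[0,0,0.03,0]]]' | grep -E 'tcp|wrist'
python3 -m pendant '[[[0,0,0.01,0],[0,0,0.015,0],[0,0,0.015,0]]]' | grep -E 'tcp|wrist'
```

```text
tcp_pos: [0.4543, 0.1116, 0.0363]
wrist_force: [-0.9, 0.6, 5.4]
tcp_pos: [0.4543, 0.1117, 0.0351]
wrist_force: [-0.8, 1.5, 6.8]
```

At the stop with 6.8 N. I'll lift and move high over to green.

```bash
python3 -m pendant '[[[0,0,-0.2,0],[0,0,-0.6,0],[0,0,-1,0],[0,0,-1,0],[0,0,-1,0]]]' |grep -E 'tcp|wrist'
python3 -m pendant '[[[0.05,-0.35,0,0],[0.1,-0.7,0,0],[0.14,-1,0,0]]]' >/dev/null
python3 -m pendant '[[[0,-0.35,0,0],[0,-0.7,0,0],[0,-1,0,0]]]' >/dev/null
python3 -m pendant '[[[0,-0.35,0,0],[0,-0.7,0,0],[0,-1,0,0]]]' >/dev/null
python3 -m pendant '[[[0,-0.35,0,0],[0,-0.7,0,0],[0,-0.86,0,0],[0,-0.86,0,0],[0,-0.86,0,0]]]' |grep -E 'tcp|wrist|rot'
python3 - <<'E'
from h import *
w=optics.capture("wrist");c=optics.get_calibration("wrist")
q=wproj(np.array([.540,-.264,.09]),c);p,n=cent(w,tuple(int(v) for v in q),65,40)
print(q,p,n,wloc(p,c,.09),sense()['tcp_pos'])
cv2.imwrite("pics/w4.png",w[:,:,::-1])
E
```

```text
tcp_pos: [0.4532, 0.1112, 0.1345]
wrist_force: [0.7, -0.2, -0.8]
tcp_pos: [0.5394, -0.2643, 0.1328]
ee_rot: [[-0.966, -0.259, -0.003], [-0.259, 0.966, 0.001], [0.003, 0.002, -1.0]]
wrist_force: [0.4, -0.2, 0.6]
[321.86365074 245.6514028 ] [320.45307125 247.69484029] 2035 [ 0.5416 -0.2645] [ 0.53965026 -0.26394964  0.13342256]
```

View pics/w4.png

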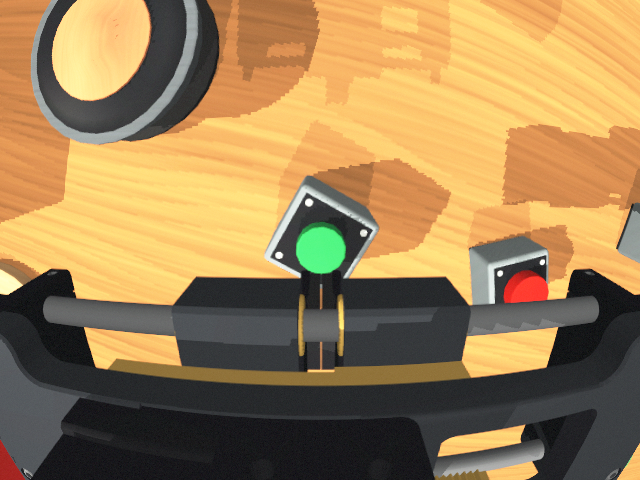

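The green cap is at (320,248), so (0.5416, -0.2645). Red is well to the side at (526,288). I'll press green.

```bash
python3 -m pendant '[[[-0.02,0,0.2,0],[-0.02,0,0.4,0],[-0.02,0,0.6,0],[-0.02,0,0.69,0],[-0.02,0,0.69,0],[-0.02,0,0.69,0]]]'|grep -E 'tcp|wrist'
python3 -m pendant '[[[0,0,0.02,0],[0,0,0.04,0],[0,0,0.06,0],[0,0,0.08,0],[0,0,0.08,0]]]' | grep -E 'tcp|wrist'
python3 -m pendant '[[[0,0,0.02,0],[0,0,0.04,0],[0,0,0.05,0],[0,0,0.05,0]]]' | grep -E 'tcp|wrist'
```

```text
tcp_pos: [0.5431, -0.2641, 0.0664]
wrist_force: [0.3, -0.7, 0.7]
tcp_pos: [0.5428, -0.2645, 0.0578]
wrist_force: [-1.2, 0.9, 2.5]
tcp_pos: [0.5428, -0.2645, 0.0525]
wrist_force: [-0.6, -0.1, 2.8]
```

```bash
python3 -m pendant '[[[0,0,0.02,0],[0,0,0.04,0],[0,0,0.04,0]]]' | grep -E 'tcp|wrist'
python3 -m pendant '[[[0,0,0.01,0],[0,0,0.015,0],[0,0,0.015,0]]]' | grep -E 'tcp|wrist'
```

```text
tcp_pos: [0.5428, -0.2646, 0.0487]
wrist_force: [0.1, 0.7, 4.7]
tcp_pos: [0.5428, -0.2646, 0.0477]
wrist_force: [-0.7, 1.6, 6.8]
```

```bash
python3 -m pendant '[[[0,0,-0.2,0],[0,0,-0.6,0],[0,0,-1,0],[0,0,-1,0],[0,0,-1,0],[0,0,-1,0]]]' |grep -E 'time|tcp|wrist'
python3 - <<'E'
from h import *
for i,n in enumerate(("top","side")):
    a=cv2.imread(f"pics/{n}0.png")[:,:,::-1].copy();b=optics.capture(n)
    c=optics.get_calibration(n);P=c['camera_matrix']@c['camera_from_world'][:3]
    for k,X in(('yellow',(.554,.259,.066)),('blue',(.4535,.1105,.078)),('green',(.5412,-.2645,.09)),('red',(.538,-.082,.072))):
        f=lambda z:(lambda q:q[:2]/q[2])(P@np.r_[X[0],X[1],X[2]-z,1])
        try:p=cent(a,seeds[k][i],hue[k]);q=cent(b,seeds[k][i],hue[k]);print(n,k,(q[0]-p[0]).round(2),p[1],q[1],'expected 8mm',(f(.008)-f(0)).round(2))
        except Exception as e:print(n,k,e)
print(sense()['time_s'])
E
```

```text
time_s: 19.0
tcp_pos: [0.5414, -0.264, 0.1453]
wrist_force: [0.1, 0.2, -0.2]
top yellow [0.24 0.21] 136 131 expected 8mm [0.46 0.25]
top blue [0.25 0.05] 130 128 expected 8mm [0.21 0.08]
top green [-3.46  1.61] 114 41 expected 8mm [-0.46  0.23]
top red [-6.55 -0.8 ] 261 103 expected 8mm [-0.13  0.22]
side yellow [-0.03  0.66] 127 121 expected 8mm [0.14 1.71]
side blue [0.13 0.71] 113 104 expected 8mm [-0.08  1.75]
side green [0.1  0.67] 68 50 expected 8mm [-0.17  1.77]
side red [-0.07  0.34] 141 138 expected 8mm [-0.09  1.75]
19.1
```

All three caps shifted by about half the 8 mm prediction, as expected because the centroid includes the cap's side. With the end-stop force rise on each, that's enough to hand in.

```bash
python3 -c "
from station import r
print(r.finish_job())"
```

```text
the job is handed in; nothing more can be done
None
```

I pressed yellow, blue and green in that order, each to its stop at about 7 N, never touched the red stop or its box, and handed the job in at about 19 s; the hand-in returned no verdict.

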